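# Close the two clamps through the engraver guard window

## Robot

A 6-joint arm with a two-finger parallel gripper is mounted at the origin on the work surface. World frame = base frame: x ahead of the robot, y to its left, z up, the work surface at z = 0. Lengths are in mm, angles in rad, forces in N, time in s.
With the tool pointing down it reaches from about 350 to 875 mm from the base axis. Payload 4.2 kg.
Tool frame: the origin (TCP) lies midway between the tips of the shut fingers; the grasp point (between the pads) lies 19 mm behind it; z points along the fingers, y is the direction in which the jaws open and shut (so a half turn about z gives the same grasp; the last joint's range is limited). The gripper opens to 85 mm and grips with 20 to 120 N. Pads are 22 mm wide; open, the fingers measure 114 mm over their backs; the gripper's body (76 mm by 85 mm) begins 54 mm behind the grasp point. The pads swing forward as they close: fully open they stand 13 mm farther back than shut.
Start: joints at [1.493, 0.385, 0.008, 0, -1.194, -0.259], TCP at [206.51, 589.875, 231.312] pointing down, gripper open.
Joint ranges: [-3.14, 3.14], [-1.21, 2.06], [-1.07, 1.41], [-3.16, 2.05], [-2.99, -0.16], [-3.1, 3.1]. Speed limits (rad/s): [2.79, 2.79, 3.14, 3.14, 3.14, 3.14].

## Interface

Orientations are given as a unit quaternion [x, y, z, w].
In Python, from bench import arm gives the robot as it stands. The module is installed in compiled form; this text tells all that it offers.
- The arm moves only by the tool drive_tool, never from a script. Its argument "moves" is a list that holds one entry, the list of rows, each a list of 7 numbers: the opening, from 0 (shut) to 1 (fully open), then the shift along the tool's x, y, z in m, then the turn, a rotation vector about the tool's x, y, z in rad. In form: [[[hand, dx, dy, dz, wx, wy, wz], ...]]. A call has 1 to 20 rows; each row shifts and turns the pose as measured when the row begins, along the tool's axes as they then stand; what a row does not reach is not made up. A row lasts 1/10 s, in which the tool goes at most 50 mm and 8.59 degrees, less where a joint would pass 70% of its speed; a pose out of reach is approached as far as the arm can. A call with a gripper value outside its range is refused whole. The fingers move at their own pace and stop on an object; the grip force is fixed at half the most. Time passes only in rows, so rows that do not move let the fingers close. It gives the time, the measured TCP pose, the force and the opening at its end, in the units of the state.
- arm.read_state(): the state, without advancing time (a new reading comes with each control period).
- arm.get_image(name): name is "scene" or "top" or "wrist"; returns (picture, depth): 384x512x3 uint8, red, green, blue; 384x512 float32, mm along the optical axis (not along the pixel's ray), 0 where there is no reading.
- arm.camera_params(name): a dict with "fov_y" (degrees; the focal length in pixels is half the picture's height over the tangent of half this angle, whatever the lens; pixels are square), "cx", "cy" (the principal point, pixels), "world_from_camera" (4x4, takes a point from camera to world coordinates); the wrist camera has in their place "T_tool_cam" (4x4, takes a point from camera to tool coordinates, whose origin is the TCP and whose axes are the flange's). Camera axes: x right, y down, z forward; pixel columns grow to the right and rows downward; lengths in mm; the calibration is good to about 2 mm. A picture is of the moment at which its call begins: read the wrist's pose just before it. camera_params takes no time and is no camera call.
- arm.job_done(): hands the job in, once; it reports no verdict.
The state is a dict: "clock": time; "joints": joint angles; "joint_vel": joint speeds; "joint_efforts": joint torques, N m; "position": TCP position; "ee_rot": TCP orientation; "contact_force": force on the tool from outside, world axes, zero at the start; "wrist_torque": the same for the moment, N m; "gripper_width": finger opening in mm.
Only numpy, scipy, OpenCV 4.12 (cv2) and the standard library are available. Lean on these libraries where they do the work, as an engineer would, in place of code of your own. Each camera call takes 0.05 s, during which the arm holds its last target.

## Task

The wooden sample lies ready in the fixture of the desktop engraver. Reach down through the yellow-edged window of the clear guard and press the two red clamp levers all the way down, so that both clamps hold the sample, then take the hand out again. Do not touch the guard or its yellow edging at any time, and do not lift or shift the sample, the spare sample, the slide box or the jar.

Things in the scene. Friction and masses are not known exactly. Their poses are not given: they have to be found in the camera images.
- engraver: Fixed white desktop engraver, 300 mm (its x) by 430 mm (its y). Origin: centre of its underside, on the table. Its -x side is the front, towards the robot; its z is up. Left end (y from +90 to +215 mm) is a white head housing 190 mm high; the rest is a bed 60 mm high, covered by the clear guard.
- guard: Clear rigid guard on the engraver, same origin and axes as engraver. Walls 4 mm thick round the bed (outside x -148 to +148, y -212 to +88 mm) and a flat top 158 to 162 mm above the table with one open window. A yellow edging 12 mm wide surrounds the window, 158 to 166 mm above the table. Nothing of the robot may touch any of this.
- window (a point): Centre of the open window, level with the top of the yellow edging (166 mm above the table). Free opening 98 mm along the engraver's x and 190 mm along its y.
- fixture: Fixed aluminium plate, 10 mm thick, on the engraver's bed, axes parallel to the engraver's. Origin: on its underside, 60 mm above the table. Lever pivots (axis along y) at x 0, y +42 (left) and -42 mm (right), z +48 mm: 108 mm above the table. Two toggle clamps: red levers reach from the pivots towards -x, steel hold-down bars towards +x over the sample. Its place under the window varies.
- left_lever_end (a point): Outer end of the left lever, on the centre line of its round red grip (14 mm diameter), 78 mm from the lever's pivot; the red grip covers the last 55 mm. Moves with the lever.
- right_lever_end (a point): The same point of the right lever.
- left_lever (a joint): Angle by which the left lever has been pressed down, rad: 0 = raised 0.60 rad above level; 0.60 = level, against its stop. A closed clamp rests on the sample at about 0.59. Its angle above level is 0.60 minus this value. Starts between 0.04 and 0.22. Pressing needs about 4 N downward 50 mm from the pivot; it stays where it is left.
- right_lever (a joint): The same for the right lever.
- left_bar: Left steel hold-down bar, 54 mm long, with a black rubber pad 14 mm in diameter under its end. Linked to the left lever: goes down as the lever is pressed and lands on the sample just before the lever comes level, where the effort rises steeply. Origin: its pivot, 14 mm towards +x from and 8 mm below the lever's pivot.
- right_bar: The same for the right clamp.
- sample: Loose pale wooden reference sample, 70 mm (x) by 130 mm (y) by 18 mm, lying on the fixture plate between its fences, under the two bars. Origin: centre of its underside.
- spare_sample: Loose dark wooden sample of the same size, lying on top of the engraver's head housing (190 mm above the table). Bystander. Origin: centre of its underside.
- slide_box: Loose purple cardboard slide box with a pale lid, 83 by 83 by 66 mm, on the table to the right of the engraver. Bystander. Origin: centre of its underside.
- jar: Loose jar with a lid, 52 mm diameter, 85 mm high, on the table to the right of the engraver. Bystander. Origin: centre of its underside.

How it is judged (in metres and radians):
At the end, for the whole second after the job is handed in: Both levers are within 0.05 rad of their closed stop, both rubber pads press on the sample (more than 0.5 N each), and the sample lies still within 5 mm of where it was (value of joint each of left_lever, right_lever above 0.55 rad and contact force between each of left_bar, right_bar and sample above 0.5 N and distance of sample from where it was at the start of the episode below 0.005 m and linear speed of sample below 0.01 m/s); the robot touches nothing.
It fails at once if the robot touches the guard or its yellow edging (more than 0.5 N) (contact force between guard and the fingers above 0.5 N or contact force between guard and the arm above 0.5 N).
It fails at once if the sample is lifted or shifted by more than 6 mm (distance of sample from where it was at the start of the episode above 0.006 m).
It fails at once if the spare sample, slide box or jar is lifted or shifted by more than 15 mm (distance of any of spare_sample, slide_box, jar from where it was at the start of the episode above 0.015 m).
It also fails if it takes over 48 s, if anything falls off the work surface, if the arm or the gripper's body presses on something with over 40 N, if the wrist force passes 120 N, or if a joint passes its speed limit or range.

## Working session

There is one attempt and no reset: what is moved stays moved. The work goes in short steps, Python scripts to look and compute and a tool call to move; the robot and the scene stay as the last step left them, time stands still between calls to the robot, and variables do not carry over. Pictures are saved under pics/ and viewed, and the job is handed in when it is done.

Besides the shell and the picture viewer there is one more tool, called after "Request:" by a JSON object that holds its "api" and its "payload", one argument or row to a line. drive_tool: Moves the arm, as the interface text tells. Its arguments: {"type":"object","properties":{"moves":{"type":"array","items":{"type":"array","items":{"type":"array","items":{"type":"number"}}}}},"required":["moves"]}

```bash
mkdir -p pics
cat > h.py <<'E'
import numpy as np, cv2
from bench import arm
def snap(n,f):
    s=arm.read_state(); im,d=arm.get_image(n); cv2.imwrite(f'pics/{f}.png',cv2.cvtColor(im,cv2.COLOR_RGB2BGR)); np.savez(f'pics/{f}.npz',im=im,d=d,pos=s['position'],rot=s['ee_rot']); return s,im,d
E
python3 - <<'E'
from h import *
np.set_printoptions(precision=4,suppress=True)
print(arm.read_state())
for n in ['scene','top','wrist']:
    snap(n,n+'0'); print(n,arm.camera_params(n))
E
```

```text
{'clock': 0.0, 'joints': array([ 1.4926,  0.3856,  0.0066, -0.0005, -1.194 , -0.2586]), 'joint_vel': array([ 0.0008,  0.0006, -0.0006,  0.0012,  0.0002,  0.0007]), 'joint_efforts': array([ -0.0003, -39.2283,  18.8402,   4.1862,  -0.0046,   0.    ]), 'position': array([206.3047, 589.3325, 230.2022]), 'ee_rot': array([ 0.9858, -0.1677, -0.0002,  0.0011]), 'contact_force': array([ 0.123 , -0.1877,  0.7722]), 'wrist_torque': array([ 0.0191, -0.0033,  0.0281]), 'gripper_width': 85.19174827507882}
scene {'fov_y': 52.267294311072085, 'cx': 255.7655038595505, 'cy': 186.65565560223342, 'world_from_camera': array([[   0.8345,    0.3921,   -0.3872,  970.1699],
       [   0.551 ,   -0.5826,    0.5975, -547.7512],
       [   0.0087,   -0.712 ,   -0.7022,  786.8901],
       [   0.    ,    0.    ,    0.    ,    1.    ]])}
top {'fov_y': 57.775989764582214, 'cx': 257.6137945905459, 'cy': 193.4629159169903, 'world_from_camera': array([[   0.011 ,   -0.9832,    0.1824,  465.6973],
       [  -0.9999,   -0.0121,   -0.0047,   15.5981],
       [   0.0068,   -0.1823,   -0.9832, 1045.843 ],
       [   0.    ,    0.    ,    0.    ,    1.    ]])}
wrist {'fov_y': 66.23046113414142, 'cx': 257.6888717153889, 'cy': 190.87988667217078, 'T_tool_cam': array([[  -0.001 ,   -0.9644,   -0.2645,   67.3448],
       [   1.    ,   -0.0009,   -0.0004,    0.732 ],
       [   0.0002,   -0.2645,    0.9644, -142.6931],
       [   0.    ,    0.    ,    0.    ,    1.    ]])}
```

View pics/scene0.png

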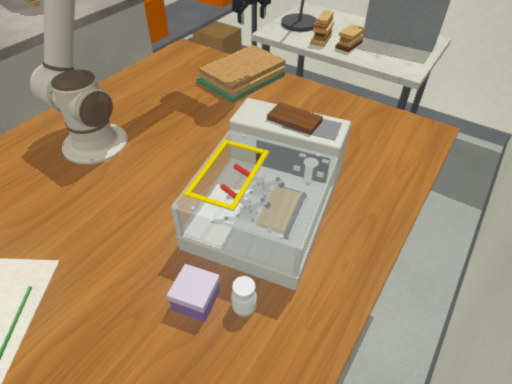

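View pics/top0.png

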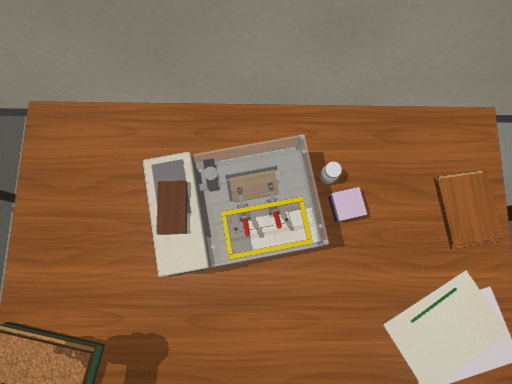

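View pics/wrist0.png

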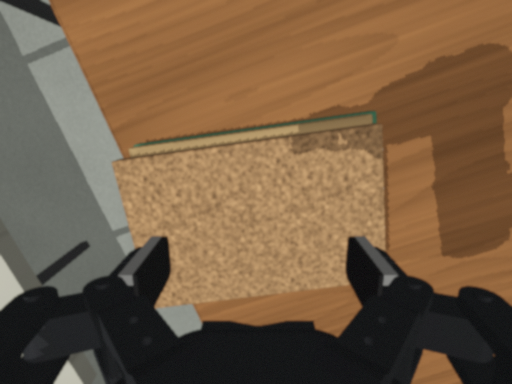

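The scene view shows the yellow window at about (228,173) with both red levers inside. The top view shows the window at about (267,228), the levers at (246,228) and (277,220), and the engraver slightly rotated. Next I'll measure these.

```bash
cat >> h.py <<'E'
np.set_printoptions(precision=3,suppress=True)
from scipy.spatial.transform import Rotation as R
def cam(n,f):
    p=arm.camera_params(n); z=np.load(f'pics/{f}.npz'); fl=192/np.tan(np.radians(p['fov_y'])/2)
    if n=='wrist':
        T=np.eye(4);T[:3,:3]=R.from_quat(z['rot']).as_matrix();T[:3,3]=z['pos'];W=T@p['T_tool_cam']
    else: W=p['world_from_camera']
    return z['im'],z['d'],fl,p['cx'],p['cy'],W
def ray(c,uv):
    im,d,fl,cx,cy,W=c; v=np.array([(uv[0]-cx)/fl,(uv[1]-cy)/fl,1]); return W[:3,3],W[:3,:3]@v
def onz(c,uv,z):
    o,v=ray(c,uv); return o+v*(z-o[2])/v[2]
def tri(a,b):
    (o,v),(p,w)=a,b; v=v/np.linalg.norm(v);w=w/np.linalg.norm(w)
    st=np.linalg.lstsq(np.c_[v,-w],p-o,rcond=None)[0]; A=o+v*st[0];B=p+w*st[1]; return (A+B)/2,np.linalg.norm(A-B)
def proj(c,P):
    im,d,fl,cx,cy,W=c; q=np.linalg.inv(W)@np.r_[P,1]; return np.array([cx+fl*q[0]/q[2],cy+fl*q[1]/q[2]])
def masks(im):
    h=cv2.cvtColor(im,cv2.COLOR_RGB2HSV)
    y=cv2.inRange(h,(22,180,120),(34,255,255)); r=cv2.inRange(h,(0,170,100),(6,255,255))|cv2.inRange(h,(172,170,100),(180,255,255)); return y,r
def comps(m,mn=15):
    n,l,s,c=cv2.connectedComponentsWithStats(m); return [(s[i],c[i],(l==i).astype(np.uint8)) for i in range(1,n) if s[i][4]>=mn]
def redends(m):
    pts=np.argwhere(m)[:,::-1].astype(float); c=pts.mean(0); u=np.linalg.svd(pts-c,full_matrices=False)[2][0]; t=(pts-c)@u
    return c+u*(t.min()-.5),c+u*(t.max()+.5),c
E
python3 - <<'E'
from h import *
for n in ['top','scene']:
    c=cam(n,n+'0'); y,r=masks(c[0])
    for s,ce,m in comps(y,60):
        cn=max(cv2.findContours(m,cv2.RETR_EXTERNAL,cv2.CHAIN_APPROX_NONE)[0],key=cv2.contourArea)
        q=cv2.approxPolyDP(cv2.convexHull(cn),6,True)[:,0]
        P=np.array([onz(c,k,166) for k in q]); print(n,'Y',s,q.tolist()); print(P, P.mean(0)); print([np.linalg.norm(P[i]-P[i-1]) for i in range(len(P))])
    for s,ce,m in comps(r):
        a,b,g=redends(m); print(n,'R',s,a,b, onz(c,g,125), 'd',c[1][int(g[1]),int(g[0])])
E
```

```text
top Y [222 197  90  62 970] [[302, 197], [310, 243], [229, 257], [222, 212]]
[[ 621.047 -102.739  166.   ]
 [ 504.152 -121.384  166.   ]
 [ 467.379   80.747  166.   ]
 [ 579.805  101.477  166.   ]] [543.096 -10.475 166.   ]
[np.float64(208.33937086323698), np.float64(118.37261218515003), np.float64(205.4489399428516), np.float64(114.32038672853598)]
top R [274 212   7  16  61] [275.075 211.22 ] [279.085 227.494] [567.877 -41.107 125.   ] d 907.2158
top R [242 218   7  18  66] [243.981 217.687] [247.441 235.617] [547.464  41.804 125.   ] d 910.01526
scene Y [185 140  83  70 908] [[225, 140], [267, 151], [233, 209], [185, 194]]
[[ 468.224   78.831  166.   ]
 [ 581.285  101.738  166.   ]
 [ 624.864 -103.226  166.   ]
 [ 510.604 -126.151  166.   ]] [546.244 -12.202 166.   ]
[np.float64(209.3170826042623), np.float64(115.3587045962103), np.float64(209.5458798989568), np.float64(116.53745850532184)]
scene R [234 165  15  11  59] [234.048 164.989] [248.246 173.964] [541.159  46.263 125.   ] d 967.76215
scene R [221 185  15  12  58] [220.692 184.578] [235.083 195.391] [556.338 -31.14  125.   ] d 911.8665
```

Request:
{"api": "drive_tool", "payload": {
  "moves": [
    [[0,0,0,-0.04,0,0,-0.13],[0,0,0,-0.04,0,0,-0.13],[0,0,0,-0.04,0,0,-0.13],[0,0,0,-0.02,0,0,-0.13],[0,0,0,0,0,0,0]]
  ]
}}

```text
clock: 0.65
position: [206.2, 588.4, 371.1]
ee_rot: [0.995, 0.101, -0.002, 0.006]
contact_force: [-1.3, 0.2, -0.4]
gripper_width: 12.3
```

```bash
cat >> h.py <<'E'
def need(target,yaw=None):
    s=arm.read_state(); Rm=R.from_quat(s['ee_rot']).as_matrix(); d=Rm.T@(np.array(target,float)-s['position'])
    print('clock',s['clock'],'pos',s['position'],'toolx yaw',np.degrees(np.arctan2(Rm[1,0],Rm[0,0])),'zaxis',Rm[:,2],'F',s['contact_force'],'w',s['gripper_width']); print('shift tool m',d/1000,'rows@45mm',np.linalg.norm(d)/45)
    if yaw is not None:
        T=R.from_matrix(np.array([[np.cos(yaw),np.sin(yaw),0],[np.sin(yaw),-np.cos(yaw),0],[0,0,-1]])); print('rotvec tool',(R.from_quat(s['ee_rot']).inv()*T).as_rotvec())
E
python3 - <<'E'
from h import *
ct,cs=cam('top','top0'),cam('scene','scene0')
for a,b in [((275.1,211.2),(235.1,195.4)),((279.1,227.5),(220.7,184.6)),((244,217.7),(248.2,174)),((247.4,235.6),(234,165))]:
    print(tri(ray(ct,a),ray(cs,b)))
need([500,-11,360],np.radians(10.8))
E
```

```text
(array([585.969, -37.71 , 129.822]), np.float64(6.1487025996477245))
(array([544.666, -44.315, 147.184]), np.float64(2.505436335580363))
(array([567.742,  44.308, 125.805]), np.float64(7.104875158294893))
(array([523.641,  37.435, 137.942]), np.float64(2.7962887966312553))
clock 0.65 pos [206.23  588.359 371.074] toolx yaw 11.600929687093702 zaxis [-0.002 -0.011 -1.   ] F [-1.333  0.223 -0.403] w 12.34236079945384
shift tool m [0.167 0.646 0.017] rows@45mm 14.83497003409136
rotvec tool [0.011 0.005 0.014]
```

Request:
{"api": "drive_tool", "payload": {
  "moves": [
    [[0,0.011,0.043,0,0,0,0],[0,0.011,0.043,0,0,0,0],[0,0.011,0.043,0,0,0,0],[0,0.011,0.043,0,0,0,0],[0,0.011,0.043,0,0,0,0],[0,0.011,0.043,0,0,0,0],[0,0.011,0.043,0,0,0,0],[0,0.011,0.043,0,0,0,0],[0,0.011,0.043,0,0,0,0],[0,0.011,0.043,0,0,0,0],[0,0.011,0.043,0,0,0,0],[0,0.011,0.043,0,0,0,0],[0,0.011,0.043,0,0,0,0],[0,0.011,0.043,0,0,0,0],[0,0.011,0.043,0,0,0,0],[0,0,0,0,0,0,0],[0,0,0,0,0,0,0]]
  ]
}}

```text
clock: 2.35
position: [485.5, -44.0, 352.1]
ee_rot: [0.997, 0.079, -0.02, 0.017]
contact_force: [0.2, 0.3, -0.5]
gripper_width: 0.1
```

Run:
```python
from h import *
need([500,-11,360],np.radians(10.8))
snap('wrist','w1')
c=cam('wrist','w1'); y,r=masks(c[0])
for s,ce,m in comps(y,60):
    cn=max(cv2.findContours(m,cv2.RETR_EXTERNAL,cv2.CHAIN_APPROX_NONE)[0],key=cv2.contourArea)
    q=cv2.approxPolyDP(cv2.convexHull(cn),8,True)[:,0]
    P=np.array([onz(c,k,166) for k in q]); print('Y',s,q.tolist()); print(P, P.mean(0)); print([np.linalg.norm(P[i]-P[i-1]) for i in range(len(P))])
ct,cs=cam('top','top0'),cam('scene','scene0')
for s,ce,m in comps(r):
    a,b,g=redends(m); print('R',s,a,b,onz(c,a,125),onz(c,b,145))
```

```text
clock 2.35 pos [485.549 -44.047 352.055] toolx yaw 8.97187782958413 zaxis [-0.037 -0.036 -0.999] F [ 0.224  0.267 -0.503] w 0.14452016187331929
shift tool m [ 0.019 -0.03  -0.01 ] rows@45mm 0.82074693479784
rotvec tool [ 0.029  0.043 -0.031]
R [254  69  12  41 357] [258.867  68.398] [261.106 109.549] [589.54  -36.555 125.   ] [545.358 -45.505 145.   ]
R [182  74  12  43 390] [187.074  73.426] [188.6   116.514] [571.096  44.359 125.   ] [525.023  34.785 145.   ]
```

```bash
ls pics
```

```text
scene0.npz
scene0.png
top0.npz
top0.png
w1.npz
w1.png
wrist0.npz
wrist0.png
```

View pics/w1.png

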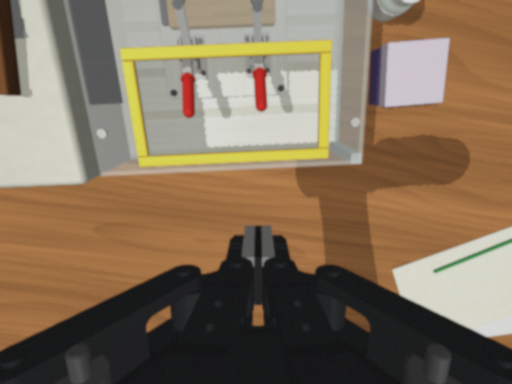

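The wrist view shows the yellow frame with corners near (122,50), (330,42), (328,157) and (140,165). The levers' outer ends are at (189,116) and (261,109), and the shut fingertips at (258,230). The yellow mask needs loosening, and I want the gripper's profile from the depth.

Run:
```python
from h import *
c=cam('wrist','w1'); im,d,fl,cx,cy,W=c
h=cv2.cvtColor(im,cv2.COLOR_RGB2HSV); print(h[50,200],h[100,133])
y=cv2.inRange(h,(20,120,120),(36,255,255)); y[190:]=0
s,ce,m=max(comps(y,60),key=lambda t:t[0][4])
for mode,ch in (('outer',cv2.RETR_EXTERNAL),('inner',cv2.RETR_CCOMP)):
    cs=cv2.findContours(m,ch,cv2.CHAIN_APPROX_NONE)[0]; cs=sorted(cs,key=cv2.contourArea)
    cn=cs[-1] if mode=='outer' else cs[-2]
    q=cv2.approxPolyDP(cv2.convexHull(cn),8,True)[:,0]
    P=np.array([onz(c,k,166) for k in q]); print(mode,q.tolist()); print(P, P.mean(0)); print([np.linalg.norm(P[i]-P[i-1]) for i in range(len(P))])
# gripper profile
T=arm.camera_params('wrist')['T_tool_cam']
v,u=np.mgrid[0:384,0:512]; X=np.stack([(u-cx)/fl*d,(v-cy)/fl*d,d,np.ones_like(d)],-1)@T.T
g=(d>0)&(X[...,2]<15)
for a in range(-110,10,10):
    k=g&(X[...,2]>=a)&(X[...,2]<a+10)
    if k.any(): print(a,k.sum(),'x',X[k][:,0].min(),X[k][:,0].max(),'y',X[k][:,1].min(),X[k][:,1].max())
```

```text
[ 29 155 215] [ 30 151 215]
outer [[330, 41], [327, 157], [139, 165], [121, 49]]
[[ 622.489 -102.42   166.   ]
 [ 506.594 -126.337  166.   ]
 [ 465.915   80.78   166.   ]
 [ 581.793  102.512  166.   ]] [544.198 -11.366 166.   ]
[np.float64(208.933909684881), np.float64(118.33724208661329), np.float64(211.07442830719344), np.float64(117.89816008982535)]
inner [[320, 53], [317, 148], [148, 155], [134, 60]]
[[ 610.099  -94.859  166.   ]
 [ 514.848 -112.889  166.   ]
 [ 478.757   71.454  166.   ]
 [ 573.697   89.574  166.   ]] [544.35 -11.68 166.  ]
[np.float64(187.9910743527946), np.float64(96.94229676904236), np.float64(187.84226809171554), np.float64(96.6542105305901)]
-110 644 x 18.77389002477498 21.38852487945298 y -18.270809953838604 20.29605185747587
-100 7542 x 7.564165597646571 21.399670970523324 y -56.202748097108014 56.77869939329421
-90 14271 x -1.0372702394886915 18.991841453796134 y -60.982397305091695 62.14720565361533
-80 10471 x -7.105345433818599 18.490182734223573 y -56.1722125770124 58.38479913499083
-70 4762 x -8.62671995087959 18.241364496494306 y -49.18620649418616 50.16841673842783
-60 5423 x -9.109820394413674 14.680890165510938 y -40.250866668102134 41.33819091604883
-50 1917 x -11.682348009511912 14.575576614209602 y -32.30988926225707 33.668692794400144
-40 752 x -11.03558942235614 12.64447320018808 y -12.867115238592582 14.376452634917387
-30 612 x 6.281432410917283 11.974829314841777 y -12.880422402122797 14.337509988029277
-20 492 x 6.49855326779354 12.03444221441999 y -12.824802795201762 14.365415775774311
-10 190 x 6.755929593885341 11.800713407290004 y -12.296400195505441 13.694613403159762
```

Request:
{"api": "drive_tool", "payload": {
  "moves": [
    [[0,0,0,0,0.029,0.043,-0.034],[0,0,0,0,0,0,0],[0,0,0,0,0,0,0]]
  ]
}}

```text
clock: 2.7
position: [484.1, -40.9, 350.1]
ee_rot: [0.995, 0.097, -0.002, -0.0]
contact_force: [-0.2, 0.1, 0.3]
gripper_width: -0.3
```

Run:
```python
from h import *
c,cs,ct=cam('wrist','w1'),cam('scene','scene0'),cam('top','top0')
x=np.array([.9816,.191]);y=np.array([-.191,.9816]);o=np.array([544.4,-11.5])
for n,w,s,t in [('L',(188.6,116.5),(234,165),(247.4,235.6)),('R',(261.1,109.5),(220.7,184.6),(279.1,227.5))]:
    for nm,P in (('w+s',tri(ray(c,w),ray(cs,s))),('t+s',tri(ray(ct,t),ray(cs,s)))):
        d=P[0][:2]-o; print(n,nm,P, 'win xy',d@x,d@y)
need([531.5,33.8,230],np.radians(11))
```

```text
L w+s (array([525.18 ,  36.317, 139.633]), np.float64(1.6928997136036952)) win xy -9.733563601565134 50.60801948397333
L t+s (array([523.641,  37.435, 137.942]), np.float64(2.7962887966312553)) win xy -11.030466801479708 51.999498978447974
R w+s (array([546.023, -44.956, 148.626]), np.float64(1.2583040249782025)) win xy -4.797285217220129 -33.150494438809815
R t+s (array([544.666, -44.315, 147.184]), np.float64(2.505436335580363)) win xy -6.006843507365629 -32.261473828314806
clock 2.7 pos [484.052 -40.886 350.101] toolx yaw 11.157963926322033 zaxis [-0.003  0.    -1.   ] F [-0.167  0.126  0.328] w -0.34129113780898374
shift tool m [ 0.061 -0.064  0.12 ] rows@45mm 3.3150286400512323
rotvec tool [-0.001  0.003  0.003]
```

Request:
{"api": "drive_tool", "payload": {
  "moves": [
    [[0,0.01,-0.011,0.02,0,0,0],[0,0.01,-0.011,0.02,0,0,0],[0,0.01,-0.011,0.02,0,0,0],[0,0.01,-0.011,0.02,0,0,0],[0,0.01,-0.011,0.02,0,0,0],[0,0.011,-0.009,0.02,0,0,0],[0,0,0,0,0,0,0],[0,0,0,0,0,0,0]]
  ]
}}

```text
clock: 3.5
position: [532.1, 43.7, 227.3]
ee_rot: [0.995, 0.1, -0.001, 0.002]
contact_force: [0.2, -0.3, 0.4]
gripper_width: 0.1
```

Run:
```python
from h import *
need([531.5,33.8,230],np.radians(11))
need([531.5,33.8,150],np.radians(11))
snap('wrist','w2');snap('scene','s2')
c=cam('wrist','w2'); h=cv2.cvtColor(c[0],cv2.COLOR_RGB2HSV)
for s,ce,m in comps(masks(c[0])[1]):
    a,b,g=redends(m); print('R',s,a,b,onz(c,b,140))
```

```text
clock 3.5 pos [532.118  43.656 227.302] toolx yaw 11.50411971132006 zaxis [-0.002 -0.004 -1.   ] F [ 0.201 -0.271  0.357] w 0.10405773043799611
shift tool m [-0.003  0.01  -0.003] rows@45mm 0.22748596959878598
rotvec tool [0.004 0.003 0.009]
clock 3.5 pos [532.118  43.656 227.302] toolx yaw 11.50411971132006 zaxis [-0.002 -0.004 -1.   ] F [ 0.201 -0.271  0.357] w 0.10405773043799611
shift tool m [-0.002  0.009  0.077] rows@45mm 1.731783934417427
rotvec tool [0.004 0.003 0.009]
R [355 143  22  61 901] [363.267 142.368] [369.496 203.554] [543.396 -48.842 140.   ]
R [255 145  17  61 778] [262.881 144.497] [262.994 205.5  ] [524.489  36.543 140.   ]
```

View pics/w2.png

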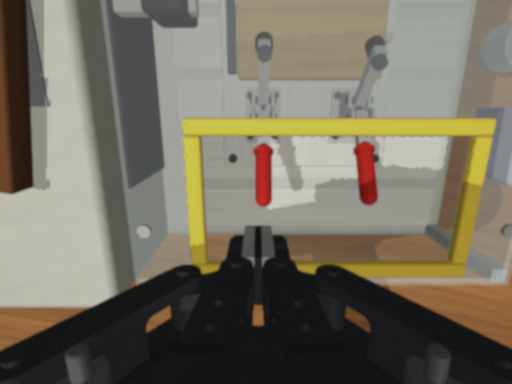

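View pics/s2.png

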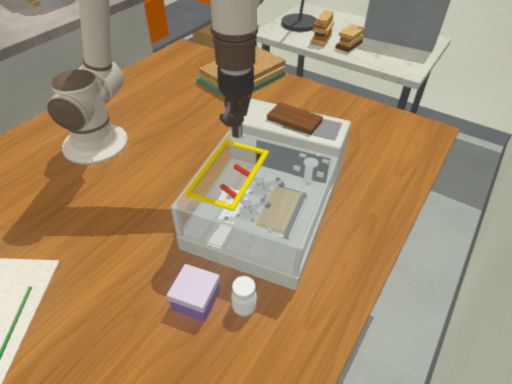

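The wrist view puts the left lever at (263,144–205), directly ahead of the fingertips, with the window edging well clear. I'll correct the small y overshoot before descending.

Request:
{"api": "drive_tool", "payload": {
  "moves": [
    [[0,-0.003,0.009,0,0.004,0.003,-0.009],[0,0,0,0,0,0,0],[0,0,0,0.01,0,0,0],[0,0,0,0.01,0,0,0],[0,0,0,0,0,0,0],[0,0,0,0,0,0,0]]
  ]
}}

```text
clock: 4.2
position: [531.0, 31.6, 209.3]
ee_rot: [0.995, 0.103, 0.003, -0.001]
contact_force: [0.6, 0.2, -0.0]
gripper_width: 0.2
```

Run:
```python
from h import *
need([531.5,33.8,150],np.radians(11))
```

```text
clock 4.2 pos [530.955  31.605 209.282] toolx yaw 11.87050609201996 zaxis [ 0.006  0.003 -1.   ] F [ 0.57   0.17  -0.019] w 0.24350861356414397
shift tool m [ 0.001 -0.002  0.059] rows@45mm 1.3183443331849802
rotvec tool [-0.002 -0.007  0.015]
```

Request:
{"api": "drive_tool", "payload": {
  "moves": [
    [[0,0.001,-0.002,0.01,-0.002,-0.006,0.012],[0,0,0,0.015,0,0,0],[0,0,0,0.015,0,0,0],[0,0,0,0.01,0,0,0],[0,0,0,0,0,0,0],[0,0,0,0,0,0,0]]
  ]
}}

```text
clock: 4.8
position: [532.3, 34.8, 155.7]
ee_rot: [0.995, 0.097, -0.0, 0.001]
contact_force: [0.1, 0.3, 0.3]
gripper_width: 0.2
```

Run:
```python
from h import *
need([531.5,33.8,115],np.radians(11))
```

```text
clock 4.8 pos [532.313  34.816 155.682] toolx yaw 11.07655454837392 zaxis [-0.    -0.001 -1.   ] F [0.149 0.339 0.273] w 0.20278434102974735
shift tool m [-0.001  0.001  0.041] rows@45mm 0.9045084727159589
rotvec tool [0.001 0.    0.001]
```

Well aligned and free of contact. Pressing down now.

Request:
{"api": "drive_tool", "payload": {
  "moves": [
    [[0,0,0,0.006,0,0,0],[0,0,0,0.006,0,0,0],[0,0,0,0.006,0,0,0],[0,0,0,0.006,0,0,0],[0,0,0,0.006,0,0,0],[0,0,0,0.004,0,0,0],[0,0,0,0,0,0,0]]
  ]
}}

```text
clock: 5.5
position: [532.1, 34.5, 121.2]
ee_rot: [0.995, 0.097, 0.0, 0.001]
contact_force: [-0.6, -1.1, 0.8]
gripper_width: -0.0
```

Run:
```python
from h import *
need([531.5,33.8,114],np.radians(11))
```

```text
clock 5.5 pos [532.059  34.507 121.204] toolx yaw 11.086023034734533 zaxis [ 0.    -0.001 -1.   ] F [-0.606 -1.1    0.82 ] w -0.04939787707768303
shift tool m [-0.001  0.001  0.007] rows@45mm 0.16132584317706414
rotvec tool [ 0.001 -0.     0.002]
```

Request:
{"api": "drive_tool", "payload": {
  "moves": [
    [[0,0,0,0.003,0,0,0],[0,0,0,0.003,0,0,0],[0,0,0,0.003,0,0,0]]
  ]
}}

```text
clock: 5.8
position: [532.4, 34.4, 114.4]
ee_rot: [0.995, 0.097, 0.0, 0.001]
contact_force: [-12.1, 2.3, 29.4]
gripper_width: 0.0
```

Run:
```python
from h import *
need([531.5,33.8,114],np.radians(11))
snap('wrist','w3');snap('scene','s3')
```

```text
clock 5.8 pos [532.372  34.362 114.403] toolx yaw 11.168649778295421 zaxis [ 0.001 -0.003 -1.   ] F [-12.127   2.27   29.415] w 0.021251945528186544
shift tool m [-0.001  0.     0.   ] rows@45mm 0.024717982433106172
rotvec tool [ 0.003 -0.     0.003]
```

View pics/w3.png

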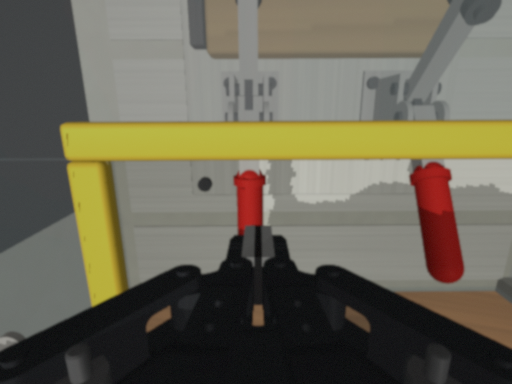

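The wrist view shows the fingertips on the left grip (250,170–235) and the left bar lying level on the sample. The force is 29 N at z 114.4 mm, so it's at the stop. I'll give it a slight extra press, then lift.

Request:
{"api": "drive_tool", "payload": {
  "moves": [
    [[0,0,0,0.001,0,0,0],[0,0,0,0.001,0,0,0]]
  ]
}}

```text
clock: 6.1
position: [532.3, 34.5, 115.3]
ee_rot: [0.995, 0.098, 0.001, 0.001]
contact_force: [-3.5, -0.0, 5.9]
gripper_width: -0.1
```

Request:
{"api": "drive_tool", "payload": {
  "moves": [
    [[0,0,0,-0.004,0,0,0],[0,0,0,-0.015,0,0,0],[0,0,0,-0.02,0,0,0],[0,0,0,-0.02,0,0,0],[0,0,0,-0.02,0,0,0],[0,0,0,-0.01,0,0,0],[0,0,0,0,0,0,0],[0,0,0,0,0,0,0]]
  ]
}}

```text
clock: 6.9
position: [534.5, 36.0, 205.4]
ee_rot: [0.995, 0.097, 0.004, -0.0]
contact_force: [-0.4, 0.5, -0.6]
gripper_width: -0.1
```

Run:
```python
from h import *
need([546.8,-44.9,200],np.radians(11))
snap('wrist','w4')
c=cam('wrist','w4')
for s,ce,m in comps(masks(c[0])[1]):
    a,b,g=redends(m); print('R',s,a,b,onz(c,b,108),onz(c,b,148))
```

```text
clock 6.9 pos [534.502  35.97  205.362] toolx yaw 11.174509433802603 zaxis [ 0.008  0.001 -1.   ] F [-0.448  0.463 -0.574] w -0.12798068244226
shift tool m [-0.004  0.082  0.005] rows@45mm 1.8216739542733142
rotvec tool [ 0.001 -0.008  0.003]
R [ 354  147   24   68 1096] [362.874 146.511] [370.393 214.46 ] [534.598 -64.094 108.   ] [545.333 -45.479 148.   ]
R [245 153  18  59 778] [253.4   152.496] [253.985 211.52 ] [517.839  35.111 108.   ] [531.36   37.233 148.   ]
```

View pics/w4.png

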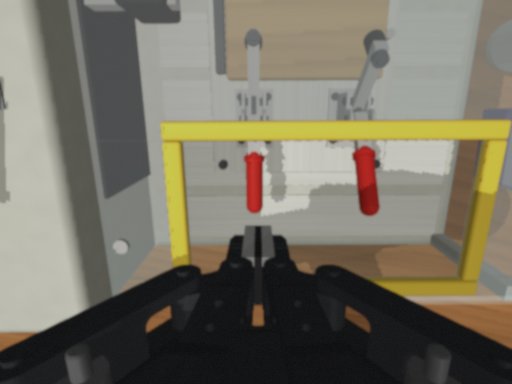

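The left lever now looks level: its end at (254,211) casts to window x -17 mm, against -16 expected when closed. The right lever is still raised at (370,214). I'll move over it at this height.

Request:
{"api": "drive_tool", "payload": {
  "moves": [
    [[0,-0.002,0.014,0,0,-0.008,0],[0,-0.002,0.014,0,0,0,0],[0,0,0.014,0,0,0,0],[0,0,0.014,0,0,0,0],[0,0,0.012,0,0,0,0],[0,0,0.006,0,0,0,0],[0,0,0,0,0,0,0],[0,0,0,0,0,0,0]]
  ]
}}

```text
clock: 7.75
position: [544.3, -45.6, 201.4]
ee_rot: [0.995, 0.096, -0.004, 0.001]
contact_force: [-0.1, -0.2, 0.5]
gripper_width: -0.3
```

Run:
```python
from h import *
need([546.8,-44.9,165],np.radians(11))
```

```text
clock 7.75 pos [544.278 -45.64  201.355] toolx yaw 10.995787977136587 zaxis [-0.007 -0.002 -1.   ] F [-0.079 -0.208  0.47 ] w -0.2789573736620365
shift tool m [ 0.003 -0.     0.036] rows@45mm 0.8100017298571337
rotvec tool [ 0.001  0.008 -0.   ]
```

Request:
{"api": "drive_tool", "payload": {
  "moves": [
    [[0,0.003,0,0.01,0,0.005,0],[0,0,0,0.014,0,0,0],[0,0,0,0.012,0,0,0],[0,0,0,0,0,0,0],[0,0,0,0,0,0,0]]
  ]
}}

```text
clock: 8.25
position: [547.5, -42.9, 162.8]
ee_rot: [0.995, 0.097, -0.001, 0.0]
contact_force: [0.6, -0.6, 0.8]
gripper_width: 0.0
```

Run:
```python
from h import *
need([546.8,-44.9,115],np.radians(11))
```

```text
clock 8.25 pos [547.498 -42.935 162.761] toolx yaw 11.17446326195474 zaxis [-0.001 -0.001 -1.   ] F [ 0.571 -0.621  0.842] w 0.034577959822474656
shift tool m [-0.001  0.002  0.048] rows@45mm 1.0623756757577278
rotvec tool [0.    0.001 0.003]
```

Request:
{"api": "drive_tool", "payload": {
  "moves": [
    [[0,-0.001,0.002,0.005,0,0,0],[0,0,0,0.006,0,0,0],[0,0,0,0.006,0,0,0],[0,0,0,0.006,0,0,0],[0,0,0,0.006,0,0,0],[0,0,0,0.006,0,0,0],[0,0,0,0.005,0,0,0],[0,0,0,0,0,0,0]]
  ]
}}

```text
clock: 9.05
position: [546.0, -45.6, 121.6]
ee_rot: [0.995, 0.098, -0.001, 0.001]
contact_force: [0.1, 0.3, 1.4]
gripper_width: 0.0
```

Run:
```python
from h import *
need([546.8,-44.9,114],np.radians(11))
```

```text
clock 9.05 pos [546.004 -45.623 121.602] toolx yaw 11.234762370550216 zaxis [-0.002 -0.002 -1.   ] F [0.088 0.281 1.386] w 0.039560848607626674
shift tool m [ 0.001 -0.001  0.008] rows@45mm 0.17061436391068147
rotvec tool [0.001 0.002 0.004]
```

Request:
{"api": "drive_tool", "payload": {
  "moves": [
    [[0,0,0,0.003,0,0,0],[0,0,0,0.003,0,0,0],[0,0,0,0.003,0,0,0]]
  ]
}}

```text
clock: 9.35
position: [546.4, -45.8, 114.4]
ee_rot: [0.995, 0.099, -0.001, 0.001]
contact_force: [-12.1, 3.2, 27.9]
gripper_width: 0.1
```

Request:
{"api": "drive_tool", "payload": {
  "moves": [
    [[0,0,0,0.002,0,0,0]]
  ]
}}

```text
clock: 9.45
position: [546.3, -45.7, 114.7]
ee_rot: [0.995, 0.099, -0.001, 0.002]
contact_force: [-6.8, 2.5, 15.6]
gripper_width: -0.0
```

Request:
{"api": "drive_tool", "payload": {
  "moves": [
    [[0,0,0,-0.004,0,0,0],[0,0,0,-0.015,0,0,0],[0,0,0,-0.02,0,0,0],[0,0,0,-0.02,0,0,0],[0,0,0,-0.02,0,0,0],[0,0,0,-0.02,0,0,0],[0,0,0,0,0,0,0],[0,0,0,0,0,0,0]]
  ]
}}

```text
clock: 10.25
position: [550.0, -43.3, 215.4]
ee_rot: [0.995, 0.099, 0.004, -0.0]
contact_force: [-0.1, 0.1, 0.3]
gripper_width: -0.1
```

Run:
```python
from h import *
need([490,-20,300],np.radians(11))
snap('wrist','w5')
c=cam('wrist','w5')
x=np.array([.9816,.191]);y=np.array([-.191,.9816]);o=np.array([544.4,-11.5])
for s,ce,m in comps(masks(c[0])[1]):
    a,b,g=redends(m); d=onz(c,b,108)[:2]-o; print('R',s,a,b,d@x,d@y)
```

```text
clock 10.25 pos [550.04 -43.28 215.39] toolx yaw 11.359758054208237 zaxis [ 0.008  0.001 -1.   ] F [-0.111  0.081  0.318] w -0.08936953205972605
shift tool m [-0.054 -0.035 -0.085] rows@45mm 2.3628363488223267
rotvec tool [ 0.001 -0.008  0.006]
R [150 151  20  57 779] [158.235 150.29 ] [163.56  207.636] -17.20432006622677 50.97643523887165
R [250 151  17  57 713] [257.924 150.496] [258.034 207.5  ] -16.65720178515674 -33.508824696977335
```

View pics/w5.png

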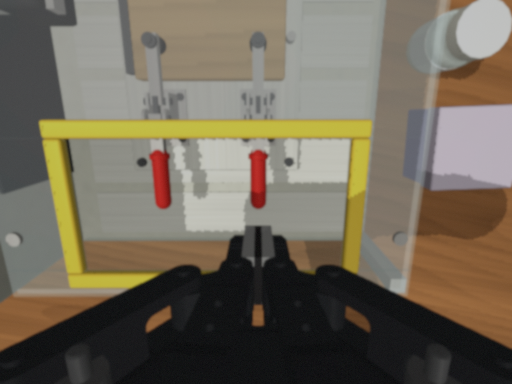

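Both levers look level and parallel: their ends at (164,208) and (258,207) cast to window x -17.2 and -16.7 mm. I'll withdraw upward and make a final check from other views.

Request:
{"api": "drive_tool", "payload": {
  "moves": [
    [[0,-0.005,-0.005,-0.025,0,0,0],[0,-0.01,-0.01,-0.03,0,0,0],[0,-0.015,-0.01,-0.03,0,0,0],[0,-0.02,-0.01,-0.02,0,0,0],[0,-0.02,0,-0.01,0,0,0],[0,0,0,0,0,0,0],[0,0,0,0,0,0,0]]
  ]
}}

```text
clock: 11.0
position: [470.7, -21.5, 324.6]
ee_rot: [0.995, 0.098, -0.003, -0.0]
contact_force: [0.1, 0.3, 0.4]
gripper_width: -0.1
```

```bash
python3 - <<'E'
from h import *
need([490,-20,300],np.radians(11))
for n in ['wrist','scene','top']: snap(n,n[0]+'6')
E={}
for n,f in [('wrist','w5'),('wrist','w6'),('scene','s6'),('top','t6')]:
    c=cam(n,f)
    for s,ce,m in comps(masks(c[0])[1],20):
        if n=='scene' and not(180<ce[0]<270 and 140<ce[1]<215): continue
        if n=='top' and not(222<ce[0]<310): continue
        a,b,g=redends(m); e=a if n=='scene' else b; print(f,s,a,b)
        d=onz(c,e,108)[:2]-[544.4,-11.5]; k='L' if d@[-.191,.9816]>10 else 'R'; E[f,k]=ray(c,e)
for k in 'LR':
    for p,q in [('w5','s6'),('w6','s6'),('w5','w6')]:
        if (p,k) in E and (q,k) in E: print(k,p,q,tri(E[p,k],E[q,k]))
# sample shift in top
a=np.load('pics/top0.npz')['im'].astype(int);b=np.load('pics/t6.npz')['im'].astype(int)
for n,(r0,r1,c0,c1) in dict(sample=(168,198,228,282),spare=(180,236,154,190),box=(186,224,328,370),jar=(158,186,318,344)).items():
    dd=abs(a-b).max(2)[r0:r1,c0:c1]; print(n,(dd>40).sum(),'px changed of',dd.size)
E
python3 -c "
import cv2,numpy as np
a=cv2.imread('pics/s6.png')[130:260,170:330];cv2.imwrite('pics/s6c.png',cv2.resize(a,None,fx=4,fy=4,interpolation=cv2.INTER_CUBIC))"
```

```text
clock 11.0 pos [470.688 -21.519 324.616] toolx yaw 11.304815265153046 zaxis [-0.006 -0.    -1.   ] F [0.125 0.307 0.409] w -0.1483705192713142
shift tool m [0.019 0.002 0.024] rows@45mm 0.6960863262890036
rotvec tool [-0.001  0.006  0.005]
w5 [150 151  20  57 779] [158.235 150.29 ] [163.56  207.636]
w5 [250 151  17  57 713] [257.924 150.496] [258.034 207.5  ]
w6 [211  71  12  46 407] [216.104  70.494] [218.368 116.581]
w6 [285  71  12  46 391] [290.778  70.458] [289.193 116.507]
s6 [233 172  14   7  49] [232.391 173.314] [246.433 177.306]
s6 [219 195  14   6  48] [218.36  195.457] [232.455 199.235]
t6 [243 220   6  10  39] [244.73  219.536] [246.347 229.767]
L w5 s6 (array([519.643,  35.09 , 110.074]), np.float64(2.1985756381322066))
L w6 s6 (array([519.642,  35.354, 109.347]), np.float64(1.769026921829236))
L w5 w6 (array([519.028,  34.488, 111.176]), np.float64(0.15494234590290296))
R w5 s6 (array([536.537, -46.856, 109.294]), np.float64(3.405294865429723))
R w6 s6 (array([536.386, -46.378, 107.939]), np.float64(2.6770578503092657))
R w5 w6 (array([535.299, -47.158, 110.539]), np.float64(0.49303487551956693))
sample 21 px changed of 1620
spare 0 px changed of 2016
box 0 px changed of 1596
jar 0 px changed of 728
```

View pics/s6c.png

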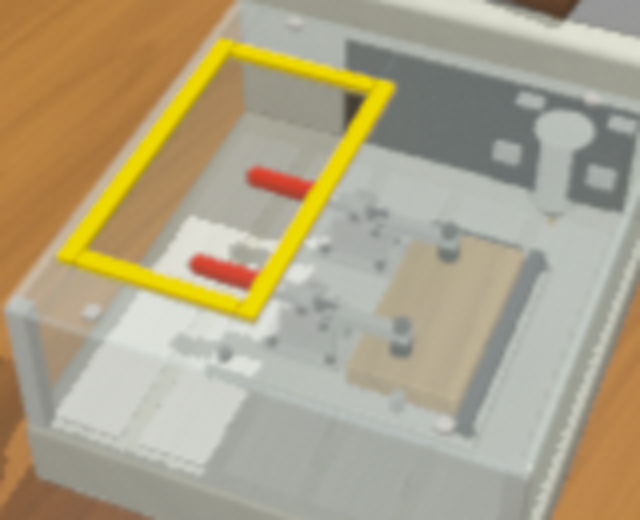

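View pics/w6.png

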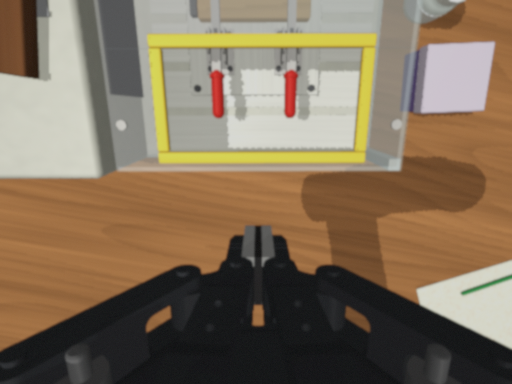

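Both bars lie on the sample with the levers level, and the ends triangulate to 108–111 mm against 108 mm when closed. The spare sample, box and jar are unchanged and the hand is clear at z 325 mm, so I'm handing in.

```bash
python3 -c "
from bench import arm
print(arm.job_done())"
```

```text
the job is handed in; nothing more can be done
None
```

I pressed both red levers down through the window with the fingers shut, the left one first. I then took the hand out and handed the job in after about 11 s of robot time. The hand-in reports no verdict.

**Levers:** The force rose steeply on both, to about 29 N (left) and 28 N (right), with the fingertips at 114.4 mm. A closed lever's top is at 115 mm. The end points triangulated to 108–111 mm above the table against 108 mm when closed, which is within the calibration error.

**Clamps:** In the pictures both bars lie on the sample. I could not measure the pad force directly. It is inferred from the press force and the level levers.

**Sample and bystanders:** The spare sample, slide box and jar show no changed pixels in the top view. In the sample area 21 of 1620 pixels changed, which I put down to the bars coming down. I did not measure the sample's position separately.

**Guard:** Outside the presses, the forces read at the end of each move stayed near zero, so there was no sign of touching the guard or its yellow edging. Forces during the moves were not logged.

**Disagreements:**
- Rays from different cameras missed each other by up to 3.4 mm on the final checks, and by up to 7 mm on the first scene and top views.
- Some sideways moves ran over or short by up to about 10 mm. I corrected these above the window before going down.

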